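# Push a tin through the flap of the return box

### The arm

A 6-joint arm with a two-finger parallel gripper is mounted at the origin on the work surface. World frame = base frame: x ahead of the robot, y to its left, z up, the work surface at z = 0. Lengths are in m, angles in rad, forces in N, time in s.
With the tool pointing down it reaches from about 0.3 to 0.85 m from the base axis. Payload 5.4 kg.
Tool frame: the origin (TCP) lies between the finger pads; the fingertips stand 11 mm ahead of it and the grasp point (between the pads) lies 8 mm behind it (r.nose_length is the distance from the TCP to the fingertips, in m); z points along the fingers, y is the line along which they close (so a half turn about z gives the same grasp; the last joint's range is limited). The gripper opens to 85 mm and grips with 20 to 120 N. Pads are 22 mm wide; open, the fingers measure 114 mm over their backs; the gripper's body (76 mm by 85 mm) begins 54 mm behind the grasp point. The pads swing forward as they close: fully open they stand 13 mm farther back than shut.
Start: joints at [-1.383, 0.158, 1.597, -0, 1.386, -0.21], TCP at [0.223, -0.53, 0.242] pointing down, gripper open.
Joint ranges: [-2.91, 2.91], [-0.94, 2.29], [0.18, 2.7], [-1.29, 4.43], [0.17, 2.64], [-3, 3]. Speed limits (rad/s): [2.57, 2.57, 3.14, 3.14, 3.14, 3.14].

### API

Orientations are given as a rotation vector (axis times angle).
In Python, from workcell import r, optics, job_done, current_clock, current_joints, current_dq, current_joint_torque, current_position, current_eef_rot, current_ft_force, current_torque, current_width, current_gripper_force gives the robot as it stands. Calls block until the motion is done:
- r.move_pose(position, orientation): joint-space move of the TCP to a pose.
- r.move_l(position, attitude=None, max_speed=0.15, max_force=None): straight line of the TCP; attitude=None keeps the orientation; max_speed is the mean speed in m/s. With max_force (N) it stops when the force on the tool has changed by that much, and returns True; else False.
- r.set_joints(angles): joint-space move.
- r.gripper_to(opening, strength=None): finger opening in m; strength is the grip in N (None keeps the last); returns when the fingers have stopped.
- r.hold(seconds).
- r.solve_ik(position, orientation): joint angles nearest the present ones, or None.
- optics.camera(name): name is "scene" or "top"; returns a dict with "color" (400x640x3 uint8, blue, green, red), "fovy" (degrees; the focal length in pixels is half the picture's height over the tangent of half this angle, whatever the lens; pixels are square), "cx", "cy" (the principal point, pixels), "R" (3x3) and "t" (3): a world point X has camera coordinates R X + t. Camera axes: x right, y down, z forward; pixel columns grow to the right and rows downward; lengths in m; the calibration is good to about 2 mm. A picture is of the moment at which its call begins. There is no depth.
A pose or a line that the arm cannot do raises r.IKError and nothing moves.
- job_done(): hands the job in; it is judged then, once.
Trained networks look in a picture, given as the dict that the camera call returned (one of the last four; its "shot" number tells which), for a name from the list of things; names that differ only in an ending like _2 or _b are one class to them, and where a whole thing is asked for, a point or a joint stands for the part that bears it (a point fixed in the world has none). Each returns a list of dicts, best first, with "confidence" (0 to 1); they miss things now and then, are a little off and sometimes report something else, mostly with a low value. They report only what shows in the picture. A call takes as long as a camera call. They do not tell look-alikes from the thing itself.
- optics.find_in(picture, name): "xy" ([column, row] in pixels, amid what is visible of it).
- optics.pinpoint(picture, name): "xy" ([column, row] in pixels: a listed point, or the origin of a listed thing).
Readings, each from a call of its own:
- current_clock(): time.
- current_joints(): joint angles.
- current_dq(): joint speeds.
- current_joint_torque(): joint torques, N m.
- current_position(): TCP position.
- current_eef_rot(): TCP orientation.
- current_ft_force(): force on the tool from outside, world axes, zero at the start.
- current_torque(): the same for the moment, N m.
- current_width(): finger opening in m.
- current_gripper_force(): force on a finger pad.
Only numpy, scipy, OpenCV 4.12 (cv2) and the standard library are available. Lean on these libraries where they do the work, as an engineer would, in place of code of your own. Each camera call takes 0.05 s, during which the arm holds its last target. There are 200 camera calls.

### The job

On the raised steel shelf of the return box, push the flat round steel tin over to the mouth and through the hanging flap until it slips down the chute inside, then draw the fingers back out so that the flap swings shut behind it. Push it gently with the fingertips: do not pick it up, and leave the jar, the small carton and everything else as they stand.

Things in the scene. Friction and masses are not known exactly. Their poses are not given: they have to be found in the camera images.
- returnbox: Fixed return box (sizes in mm). Origin at counter height under the middle of the mouth; x into the mouth, y left, z up; place and yaw vary. Level steel loading shelf, top 90 above the counter, x = -210 to 0, y = -160 to 160; lips 6 high along its two sides, and 12 high at x = -4 to 0 beside the mouth (|y| over 90).
- mouth (a point): Middle of the mouth's sill, on the shelf's top at its inner edge (box x = 0); axes as the box. The mouth (box x = 0 to 8 mm) is 124 mm wide, between cheeks that reach to y = 88 mm either side. Underside of the lintel 68 mm above the shelf, its top 78 mm, level with the clear roof behind it.
- bin_floor (a point): Middle of the bin floor inside the box, 12 mm above the counter and 153 mm past the sill. A slippery chute, 168 mm wide, falls to it from the sill at 38 degrees, beginning at the sill; a thing pushed until its middle is past the sill tips over the edge and slides down by itself.
- flap (a joint): The aluminium flap (118 wide, 60 high, 3 thick, 120 g) that hangs in the mouth from a level hinge at x = 4, 65 above the shelf, in the box's frame; its lower edge hangs 5 above the shelf. It opens inwards only, 0 = hanging shut, up to 1.45 rad, and falls shut by its own weight; less than 2 N opens it.
- tin_center (a point): Centre of the flat round lidded steel tin, 70 diameter x 24 high, about 140 g, lying flat on the shelf (centre 12 above the shelf), on the left or the right of the mouth's middle line, 120 to 150 in front of the mouth. It slides easily on the shelf.
- jar_center (a point): Centre of the upright brown jar, 42 diameter x 55 high, standing on the shelf on the other side from the tin. Not to be disturbed.
- carton_center (a point): Centre of the small paper carton, 30 x 36 x 22 high, standing on the shelf near its left rear corner, beside the mouth. Not to be disturbed.
- bottle: Bystander: white plastic bottle, 64 dia x 170 high, standing on the counter to the left. Origin at the centre of its underside. Not to be disturbed.
- bowl: Bystander: empty steel bowl, 120 dia x 45 high, on the counter to the right. Origin at the centre of its underside. Not to be disturbed.
- brush: Bystander: blue grooming brush lying on the counter to the right. Origin at the centre of its underside. Not to be disturbed.
- glovebox: Bystander: glove carton, 120 x 240 x 100 high, on the counter at the far left. Origin at the centre of its underside. Not to be disturbed.
Not all that is in view belongs to the job. What is shaped like the part that bears tin_center but green or orange is not meant.

How it is judged:
By the outcome, as a careful person would: the job done as asked, in the order asked, and still so for the second after the job is handed in, with the robot touching nothing.
It also fails if it takes over 61 s, if anything falls off the work surface, if the arm or the gripper's body presses on something with over 40 N, if the wrist force passes 120 N, or if a joint passes its speed limit or range.

## Working session

There is one attempt and no reset: what is moved stays moved. The work goes in short steps, each a Python script; the robot and the scene stay as the last script left them, time stands still between calls to the robot, and variables do not carry over. Pictures are saved under pics/ and viewed, at most 10 in all, crops included, and the job is handed in when it is done.

```bash
mkdir -p pics; ls; cat > h.py <<'E'
import numpy as np, cv2
from workcell import *
def ray(p,xy):
    f=p["color"].shape[0]/2/np.tan(np.radians(p["fovy"])/2)
    d=np.array([(xy[0]-p["cx"])/f,(xy[1]-p["cy"])/f,1.]); R=np.array(p["R"]);t=np.array(p["t"])
    return -R.T@t, R.T@d
def onz(p,xy,z):
    o,d=ray(p,xy); return o+d*(z-o[2])/d[2]
def tri(rs):
    A=0;b=0
    for o,d in rs:
        d=d/np.linalg.norm(d);M=np.eye(3)-np.outer(d,d);A=A+M;b=b+M@o
    return np.linalg.solve(A,b)
def proj(p,X):
    f=p["color"].shape[0]/2/np.tan(np.radians(p["fovy"])/2)
    c=np.array(p["R"])@X+np.array(p["t"]); return [f*c[0]/c[2]+p["cx"],f*c[1]/c[2]+p["cy"]]
E
python3 - <<'E'
from h import *
ps={n:optics.camera(n) for n in("scene","top")}
for n,p in ps.items():
    cv2.imwrite(f"pics/{n}0.png",p["color"]); print(n,p["fovy"],(-np.array(p["R"]).T@p["t"]).round(3))
np.set_printoptions(precision=4,suppress=True)
for k in["tin_center","jar_center","carton_center","mouth","returnbox","bin_floor","bottle","bowl"]:
    q={n:optics.pinpoint(p,k) for n,p in ps.items()}
    print(k,{n:[(np.round(d["xy"],1).tolist(),round(d["confidence"],2)) for d in v] for n,v in q.items()})
    if all(q.values()): print(tri([ray(ps[n],q[n][0]["xy"]) for n in ps]))
print(current_clock(),current_eef_rot())
E
```

```text
pics
scene 48.50273246216322 [1.481 0.406 0.751]
top 49.80826290756974 [ 0.406 -0.011  1.155]
tin_center {'scene': [([433.3, 222.1], 0.8), ([370.9, 207.9], 0.73), ([399.4, 206.7], 0.49)], 'top': [([268.5, 225.5], 0.96), ([215.5, 278.3], 0.79), ([252.1, 290.2], 0.68)]}
[0.5023 0.2233 0.0732]
jar_center {'scene': [([318.2, 189.7], 0.62)], 'top': [([331.7, 226.6], 0.67)]}
[ 0.5074 -0.0176  0.1086]
carton_center {'scene': [([372.3, 235.7], 0.78)], 'top': [([253.2, 177.9], 0.53)]}
[0.633  0.1803 0.0977]
mouth {'scene': [([172.4, 215.1], 0.33)], 'top': [([305.4, 174.9], 0.69)]}
[ 0.7443 -0.0885  0.1621]
returnbox {'scene': [([320.7, 252.6], 0.78), ([171.0, 212.2], 0.63)], 'top': [([307.3, 184.0], 0.72)]}
[0.635  0.0474 0.0003]
bin_floor {'scene': [], 'top': []}
bottle {'scene': [([473.6, 248.2], 0.56)], 'top': [([171.5, 252.6], 0.77)]}
[0.4528 0.4125 0.0069]
bowl {'scene': [([225.7, 185.9], 0.65)], 'top': [([466.4, 249.5], 0.9)]}
[ 0.4528 -0.3732  0.0006]
0.9 [ 3.0797  0.6207 -0.    ]
```

View pics/scene0.png

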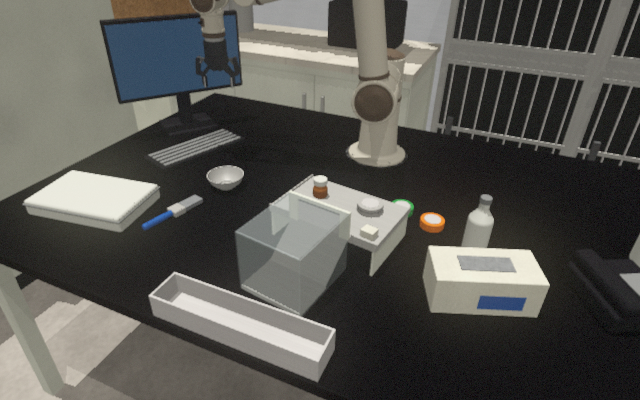

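View pics/top0.png

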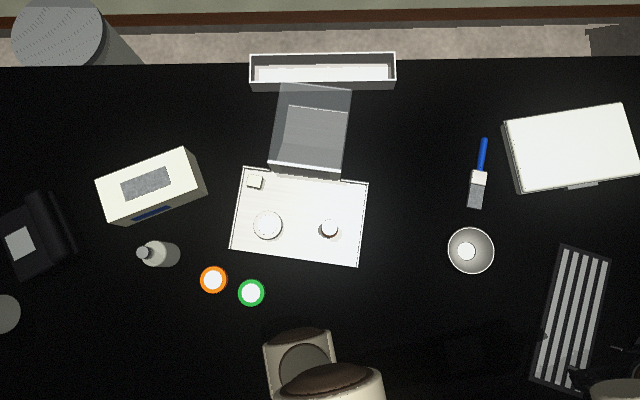

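The scene shows the steel tin on the shelf at about (370,207) and (268,225) in the top view. The decoys are orange and green and sit on the counter. The jar is at (331,227) top, the carton at (254,181) top, and the mouth near (305,172) top. I'll refine these next.

```bash
python3 - <<'E'
from h import *
p=optics.camera("top"); s=optics.camera("scene")
c=p["color"][150:275,220:380]; cv2.imwrite("pics/topc.png",cv2.resize(c,None,fx=4.8,fy=4.8,interpolation=cv2.INTER_CUBIC))
c=s["color"][165:305,230:420]; cv2.imwrite("pics/scc.png",cv2.resize(c,None,fx=4.2,fy=4.2,interpolation=cv2.INTER_CUBIC))
print("tin tri",tri([ray(p,[268.5,225.5]),ray(s,[370.9,207.9])]))
for k in["tin_center","jar_center"]:
    print(k,[(np.round(d["xy"],1).tolist(),round(d["confidence"],2)) for d in optics.pinpoint(p,k)+optics.pinpoint(s,k)])
print(r.nose_length,current_width())
E
```

```text
tin tri [0.51314715 0.13906464 0.09553056]
tin_center [([271.0, 223.8], 0.97), ([215.8, 278.2], 0.89), ([250.5, 290.4], 0.86), ([370.7, 210.4], 0.84), ([401.9, 209.4], 0.68), ([429.8, 220.5], 0.67)]
jar_center [([332.2, 228.0], 0.6), ([267.9, 224.9], 0.41), ([318.1, 189.3], 0.67)]
0.011 0.08521712689789307
```

View pics/topc.png

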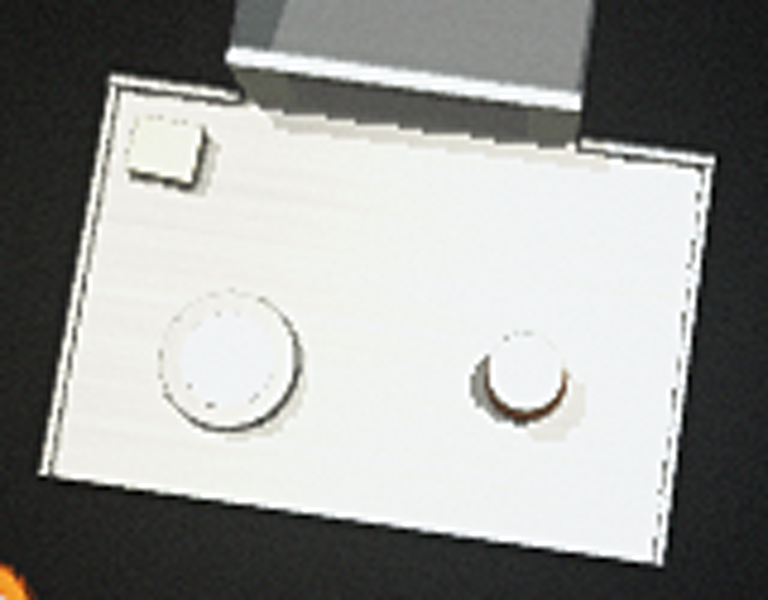

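View pics/scc.png

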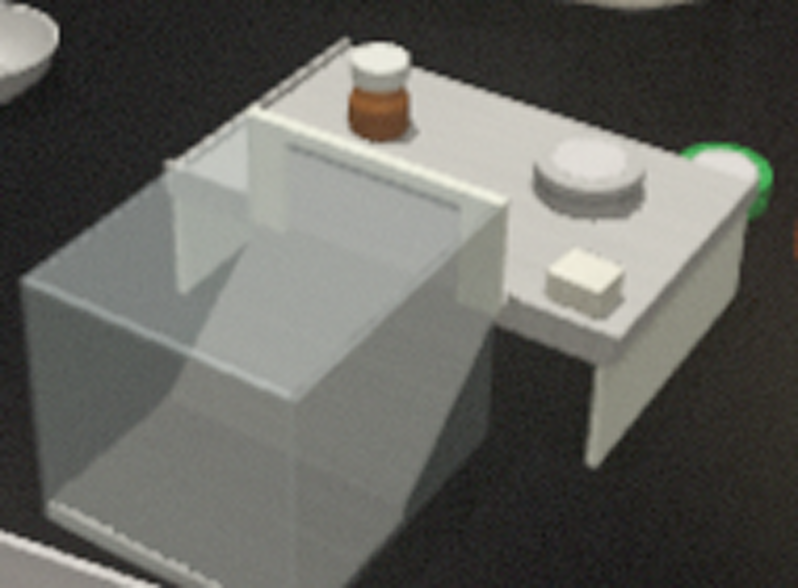

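The top crop (4.8x) shows the shelf corners at (112,75), (714,158), (661,564) and (40,474), the tin's lid at (229,361), the jar's lid at (526,370) and the carton's top at (166,148). In the scene crop the tin's lid is at about (589,164).

```bash
python3 - <<'E'
from h import *
from scipy.optimize import least_squares
np.set_printoptions(precision=4,suppress=True)
p=optics.camera("top"); s=optics.camera("scene")
T=lambda x,y:[x/4.8-.4+220,y/4.8-.4+150]
S=lambda x,y:[x/4.2-.4+230,y/4.2-.4+165]
loc=np.array([[0,.16,.102],[0,-.16,.102],[-.21,-.16,.096],[-.21,.16,.096]])
px=[T(112,75),T(714,158),T(661,564),T(40,474)]
def W(q,l): 
    c,sn=np.cos(q[2]),np.sin(q[2]); return np.array([q[0]+c*l[0]-sn*l[1],q[1]+sn*l[0]+c*l[1],l[2]])
so=least_squares(lambda q:np.ravel([np.array(proj(p,W(q,l)))-x for l,x in zip(loc,px)]),[.64,.05,-.13])
q=so.x; print("box",q,"res px",so.fun)
R=np.array([[np.cos(q[2]),-np.sin(q[2])],[np.sin(q[2]),np.cos(q[2])]])
print("shelf front-left corner tri",tri([ray(p,T(112,75)),ray(s,S(612,360))]))
print("tin lid tri",tri([ray(p,T(229,361)),ray(s,S(589,164))]))
for n,u,z in[("tin",T(229,361),.114),("jar",T(526,370),.145),("carton",T(166,148),.112)]:
    X=onz(p,u,z); print(n,X,"box",R.T@(X[:2]-q[:2]))
X=onz(s,S(589,164),.114); print("tin scene",X,R.T@(X[:2]-q[:2]))
E
```

```text
box [ 0.6421  0.045  -0.1549] res px [-0.5356 -0.1609  0.2996 -0.0007  0.2704  0.2257 -0.0523 -0.1069]
shelf front-left corner tri [0.6698 0.205  0.0877]
tin lid tri [0.5142 0.1378 0.1094]
tin [0.5139 0.1368 0.114 ] box [-0.1409  0.0708]
jar [ 0.5044 -0.0133  0.145 ] box [-0.1271 -0.0789]
carton [0.6247 0.1709 0.112 ] box [-0.0366  0.1217]
tin scene [0.5209 0.1401 0.114 ] [-0.1345  0.0752]
```

The fit is good: yaw -0.155 and the tin at box (-140, 72) mm. The pushing plan:

- Open the fingers about 45 mm and cradle the tin from behind, tilted 30° so the body stays clear of the lintel.
- Push diagonally towards the mouth's middle line.
- Turn about the tin, then push straight in.

First I'll check the IK and approach.

```bash
cat >> h.py <<'E'
from scipy.spatial.transform import Rotation as Ro
Q=[.6421,.045,-.1549]; TILT=np.radians(30)
def pose(c,hd,d,z,sg=1):
    """TCP pose: d behind tin centre c (box frame), heading hd deg (box), height z world"""
    c_,s_=np.cos(Q[2]),np.sin(Q[2]); a=Q[2]+np.radians(hd)
    h=np.array([np.cos(a),np.sin(a),0])
    pos=np.array([Q[0]+c_*c[0]-s_*c[1],Q[1]+s_*c[0]+c_*c[1],0])-d*h; pos[2]=z
    zt=np.sin(TILT)*h-np.array([0,0,np.cos(TILT)]); yt=sg*np.cross([0,0,1],h); xt=np.cross(yt,zt)
    return pos,Ro.from_matrix(np.column_stack([xt,yt,zt])).as_rotvec()
E
python3 - <<'E'
from h import *
np.set_printoptions(precision=2,suppress=True)
for sg in(1,-1):
    for a in[((-.14,.072),-32,.068,.25),((-.14,.072),-32,.068,.11),((-.045,.012),-32,.042,.11),((.03,.004),0,.042,.11)]:
        j=r.solve_ik(*pose(*a,sg)); print(sg,j if j is None else np.array(j))
E
```

```text
1 [ 0.4  -0.15  1.97 -0.52  1.13 -0.28]
1 [ 0.4   0.05  2.08 -0.63  0.86 -0.07]
1 [ 0.14  0.16  1.96 -0.59  0.75 -0.33]
1 [-0.1   0.16  1.97 -0.06  0.49 -1.47]
-1 [ 0.4  -0.15  1.97 -0.52  1.13  2.86]
-1 None
-1 [ 0.14  0.16  1.96 -0.59  0.75  2.81]
-1 [-0.1   0.16  1.97 -0.06  0.49  1.68]
```

```bash
python3 - <<'E'
from h import *
np.set_printoptions(precision=4,suppress=True)
r.gripper_to(.045)
c=(-.14,.072)
r.move_pose(*pose(c,-32,.068,.25))
r.move_l(*pose(c,-32,.068,.135),max_speed=.12)
hit=r.move_l(*pose(c,-32,.068,.098),max_speed=.02,max_force=3)
print("touch",hit,current_position(),current_ft_force(),current_width(),current_clock())
x=current_position()
if hit: r.move_l([x[0],x[1],x[2]+.004],max_speed=.03)
p=optics.camera("top");s=optics.camera("scene")
a=cv2.resize(p["color"][150:275,220:380],None,fx=3.2,fy=3.2,interpolation=cv2.INTER_CUBIC)
b=cv2.resize(s["color"][140:265,300:400],None,fx=3.2,fy=3.2,interpolation=cv2.INTER_CUBIC)
b=cv2.resize(s["color"][150:275,300:388],(282,400),interpolation=cv2.INTER_CUBIC)
cv2.imwrite("pics/pre.png",np.hstack([a,b]))
E
```

```text
touch True [0.4636 0.1822 0.1013] [-2.4162  0.7136  5.1377] 0.045275698121613465 7.0583
```

View pics/pre.png

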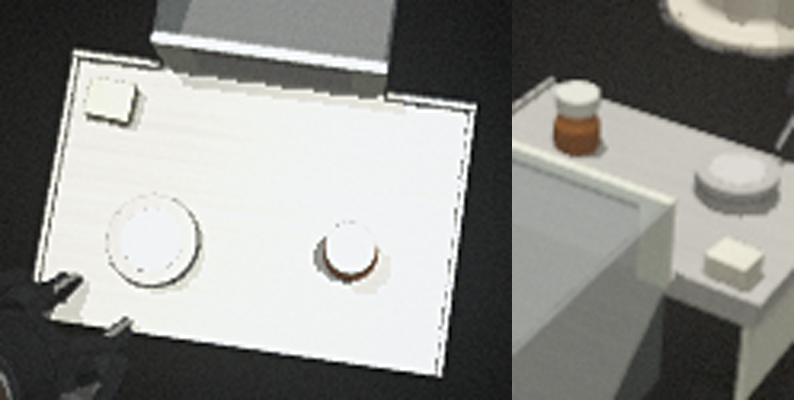

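The view shows the two fingertips at about (75,280) and (125,325), lined up behind the tin at (153,240). The jar and carton are untouched. The shelf contact puts the tips 4 mm higher than nominal. I'll run the diagonal push.

```bash
python3 - <<'E'
from h import *
np.set_printoptions(precision=4,suppress=True)
Z=.1045; D=.040
r.move_l(*pose((-.14,.072),-32,D+.006,Z),max_speed=.03,max_force=8)
print(r.move_l(*pose((-.045,.012),-32,D,Z),max_speed=.035,max_force=10),current_ft_force())
for hd,c in((-21,(-.044,.011)),(-10,(-.043,.009)),(0,(-.042,.007))):
    print(r.move_l(*pose(c,hd,D,Z),max_speed=.03,max_force=10),current_ft_force())
print(current_position(),current_clock())
p=optics.camera("top");s=optics.camera("scene")
a=cv2.resize(p["color"][150:275,220:380],None,fx=3.2,fy=3.2,interpolation=cv2.INTER_CUBIC)
b=cv2.resize(s["color"][150:275,300:388],(282,400),interpolation=cv2.INTER_CUBIC)
cv2.imwrite("pics/mid.png",np.hstack([a,b]))
E
```

```text
False [-0.5016  0.2966  0.5947]
False [-0.7376 -0.1091  0.3517]
False [0.5205 0.228  0.3795]
False [0.4243 0.0504 0.5253]
[0.5624 0.0648 0.1046] 13.3333
```

View pics/mid.png

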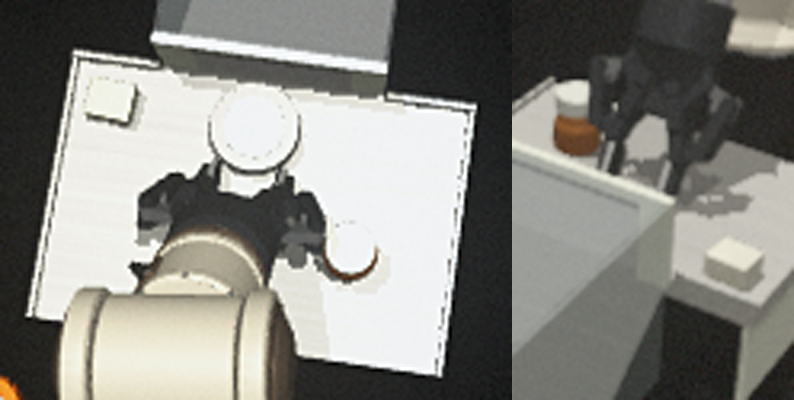

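The tin at (254,129) sits cradled just in front of the flap, slightly left of the middle. The jar at (350,250) and carton are unmoved. Next I'll push it through.

```bash
python3 - <<'E'
from h import *
np.set_printoptions(precision=4,suppress=True)
Z=.1045; D=.040
for c in((-.02,.002),(.005,0),(.025,0)):
    print(r.move_l(*pose(c,0,D,Z),max_speed=.04,max_force=12),current_position(),current_ft_force())
r.hold(.5); print(current_ft_force(),current_clock())
p=optics.camera("top");s=optics.camera("scene")
a=cv2.resize(p["color"][80:205,240:360],(384,400),interpolation=cv2.INTER_CUBIC)
b=cv2.resize(s["color"][165:305,230:370],(400,400),interpolation=cv2.INTER_CUBIC)
cv2.imwrite("pics/thru.png",np.hstack([a,b]))
E
```

```text
False [0.5833 0.0561 0.1045] [ 0.3417  0.1155 -0.6283]
False [0.6076 0.0504 0.1045] [-0.4692  0.4859 -0.1035]
False [0.6272 0.0473 0.1043] [ 0.3415  0.2728 -0.6509]
[ 0.3538  0.2471 -0.6956] 16.075
```

View pics/thru.png

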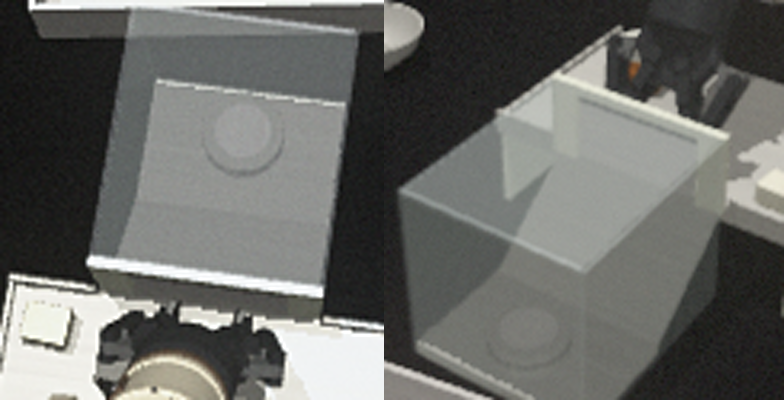

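The tin lies on the bin floor, at (243,135) in the top half and (530,335) in the scene half. I'll draw back and lift clear.

```bash
python3 - <<'E'
from h import *
np.set_printoptions(precision=4,suppress=True)
print(r.move_l(*pose((-.03,.004),0,.040,.1045),max_speed=.05,max_force=12))
r.move_l(*pose((-.03,.004),0,.040,.25),max_speed=.1)
r.move_l(*pose((-.15,.03),0,.040,.30),max_speed=.15)
r.hold(1); print(current_ft_force(),current_clock())
p=optics.camera("top");s=optics.camera("scene")
a=cv2.resize(p["color"][80:275,220:380],(328,400),interpolation=cv2.INTER_CUBIC)
b=cv2.resize(s["color"][165:305,230:390],(457,400),interpolation=cv2.INTER_CUBIC)
cv2.imwrite("pics/end.png",np.hstack([a,b]))
E
```

```text
False
[-0.3922  0.4528  0.5343] 21.0667
```

View pics/end.png

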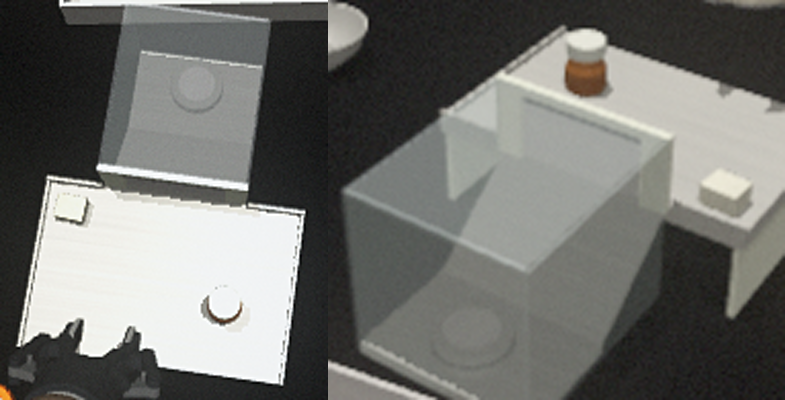

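The tin is in the bin at (197,88), and the flap hangs shut in the mouth as it did at the start. The jar at (224,305) and carton at (72,208) stand as before, and the gripper is clear.

```bash
python3 -c "
from workcell import *
print(job_done())"
```

```text
the job is handed in; nothing more can be done
None
```

The tin was pushed through the flap and lies on the bin floor, the flap has swung shut, the jar and carton stand where they were, and the job was handed in at about 21 s on the robot clock.

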